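# Flag the softest stamp pad

### The arm

A 6-joint arm with a two-finger parallel gripper is mounted at the origin on the work surface. World frame = base frame: x ahead of the robot, y to its left, z up, the work surface at z = 0. Lengths are in mm, angles in rad, forces in N, time in s.
With the tool pointing down it reaches from about 300 to 875 mm from the base axis. Payload 4.2 kg.
Tool frame: the origin (TCP) lies at the very end of the fingers, on their centre line; the grasp point (between the pads) lies 19 mm behind it; z points along the fingers, y is the direction in which the jaws open and shut (so a half turn about z gives the same grasp; the last joint's range is limited). The gripper opens to 85 mm and grips with 20 to 120 N. Pads are 22 mm wide; open, the fingers measure 114 mm over their backs; the gripper's body (76 mm by 85 mm) begins 54 mm behind the grasp point. The pads swing forward as they close: fully open they stand 13 mm farther back than shut.
Start: joints at [1.176, 0.32, 1.565, -0, 1.257, -0.02], TCP at [210.502, 535.098, 231.338] pointing down, gripper open.
Joint ranges: [-3.11, 3.11], [-0.84, 2.01], [0.21, 2.61], [-1.34, 4.49], [0.05, 2.63], [-2.56, 2.56]. Speed limits (rad/s): [2.57, 2.57, 3.14, 3.14, 3.14, 3.14].

### API

Orientations are given as a 3x3 rotation matrix whose columns are the frame's x, y, z axes.
In Python, from rig import r gives the robot as it stands.
- The arm moves only by the tool drive_tool, never from a script. Its arguments are lists of equal length, an entry for each row: "dp": the shift along the tool's x, y, z in mm, a list of three; "twist": the turn, a rotation vector about the tool's x, y, z in rad, a list of three. In form: {"dp": [[x, y, z], ...], "twist": [[rx, ry, rz], ...]}. A call has 1 to 5 rows; each row is the pose to reach, as a shift and turn from the pose commanded when the call began, along the tool's axes at that moment; what a row does not reach only later rows make up. A row lasts 1/12 s, in which the tool goes at most 41.7 mm and 7.16 degrees, less where a joint would pass 70% of its speed; a pose out of reach is approached as far as the arm can. A call with a gripper value outside its range is refused whole. "hand" is the opening, from -1 (shut) to 1 (fully open), set as the call begins (left out, the last holds). The fingers move at their own pace and stop on an object; "squeeze" is the grip in N (left out, the last holds). Time passes only in rows, so rows that repeat a pose let the fingers close. It gives the time, the measured TCP pose, the force and the opening at its end, in the units of the state.
- r.sense(): the state, without advancing time (a new reading comes with each control period).
- r.read_camera(name): name is "side" or "top"; returns the picture (384x512x3 uint8, red, green, blue); there is no depth.
- r.calibration(name): a dict with "fx", "fy", "cx", "cy" (pixels), "position" and "rotation" of the camera in the world. Camera axes: x right, y up, looking along -z (the intrinsics and any distortion apply to the point x, -y, -z); pixel columns grow to the right and rows downward; lengths in mm; the calibration is good to about 2 mm. A picture is of the moment at which its call begins. calibration takes no time and is no camera call.
- r.hand_in(): hands the job in, once; it reports no verdict.
The state is a dict: "clock": time; "q": joint angles; "joint_velocities": joint speeds; "effort": joint torques, N m; "tool_pos": TCP position; "tool_rot": TCP orientation; "ft_force": force on the tool from outside, world axes, zero at the start; "torque": the same for the moment, N m; "width": finger opening in mm.
Only numpy, scipy, OpenCV 4.12 (cv2) and the standard library are available. Lean on these libraries where they do the work, as an engineer would, in place of code of your own. Each camera call takes 0.05 s, during which the arm holds its last target.

### The job

Three sprung stamp pads (round, blue) are set out for printing; the softest is wanted for the next print. With the fingertips press each pad in turn, first the one on the robot's left, then the middle one, then the right one, gently but far enough to see it sink by a few millimetres, to feel which is the softest; then push that pad's orange tag fully down. Pick nothing up, leave the other two tags up and do not disturb the paints and other things on the table.

Things in the scene. Friction and masses are not known exactly. Their poses are not given: they have to be found in the camera images.
- pad_a_top (a point): centre of the top of stamp pad a: round, blue, 54 mm across, on a white disc 56 mm across and a coil spring; 50 mm above the table at rest, it sinks straight down. z up; x points along its stand to its tag, 87 mm away. Robot's left is +y: one pad starts at y > 0.1 m (left), one between -0.1 and 0.1 (middle), one at y < -0.1 (right). All three look alike and are shuffled
- pad_a (a joint): how far pad a is pressed in, m: 0 at rest, 0.014 at its stop; it springs back. The springs differ: the softest needs about 0.45 N per mm, the others about twice to four times as much
- tag_a_top (a point): centre of the top face of the orange tag on the stand of pad a: a cap 24 mm (along the stand) x 32 mm, 8 mm thick; its top is about 54 mm above the table when up and, on the softest pad's stand, 36 mm when fully down; it slides into a black block (32 x 40 mm, top at 26 mm). Tag and pad share one grey plate 164 x 76 mm, 12 mm thick, fixed to the table
- tag_a (a joint): how far the tag of pad a is pushed down, m: 0 to 0.002 at the start (up); on the softest pad's stand it goes down to 0.018 (fully down), on the two firmer ones, whose tags are to stay up, a hidden stop would catch it at 0.012. It moves against a friction of about 3 N and stays where it is left
- pad_b_top (a point): centre of the top of stamp pad b: round, blue, 54 mm across, on a white disc 56 mm across and a coil spring; 50 mm above the table at rest, it sinks straight down. z up; x points along its stand to its tag, 87 mm away. Robot's left is +y: one pad starts at y > 0.1 m (left), one between -0.1 and 0.1 (middle), one at y < -0.1 (right). All three look alike and are shuffled
- pad_b (a joint): how far pad b is pressed in, m: 0 at rest, 0.014 at its stop; it springs back. The springs differ: the softest needs about 0.45 N per mm, the others about twice to four times as much
- tag_b_top (a point): centre of the top face of the orange tag on the stand of pad b: a cap 24 mm (along the stand) x 32 mm, 8 mm thick; its top is about 54 mm above the table when up and, on the softest pad's stand, 36 mm when fully down; it slides into a black block (32 x 40 mm, top at 26 mm). Tag and pad share one grey plate 164 x 76 mm, 12 mm thick, fixed to the table
- tag_b (a joint): how far the tag of pad b is pushed down, m: 0 to 0.002 at the start (up); on the softest pad's stand it goes down to 0.018 (fully down), on the two firmer ones, whose tags are to stay up, a hidden stop would catch it at 0.012. It moves against a friction of about 3 N and stays where it is left
- pad_c_top (a point): centre of the top of stamp pad c: round, blue, 54 mm across, on a white disc 56 mm across and a coil spring; 50 mm above the table at rest, it sinks straight down. z up; x points along its stand to its tag, 87 mm away. Robot's left is +y: one pad starts at y > 0.1 m (left), one between -0.1 and 0.1 (middle), one at y < -0.1 (right). All three look alike and are shuffled
- pad_c (a joint): how far pad c is pressed in, m: 0 at rest, 0.014 at its stop; it springs back. The springs differ: the softest needs about 0.45 N per mm, the others about twice to four times as much
- tag_c_top (a point): centre of the top face of the orange tag on the stand of pad c: a cap 24 mm (along the stand) x 32 mm, 8 mm thick; its top is about 54 mm above the table when up and, on the softest pad's stand, 36 mm when fully down; it slides into a black block (32 x 40 mm, top at 26 mm). Tag and pad share one grey plate 164 x 76 mm, 12 mm thick, fixed to the table
- tag_c (a joint): how far the tag of pad c is pushed down, m: 0 to 0.002 at the start (up); on the softest pad's stand it goes down to 0.018 (fully down), on the two firmer ones, whose tags are to stay up, a hidden stop would catch it at 0.012. It moves against a friction of about 3 N and stays where it is left
- paint_red: bystander, to be left alone: small red paint bottle, white cap, 30 mm across, 75 mm tall; origin at the centre of its underside
- paint_green: bystander, to be left alone: small green paint bottle, white cap, 30 mm across, 75 mm tall; origin at the centre of its underside
- glue_stick: bystander, to be left alone: yellow glue stick with black cap, 26 mm across, 70 mm tall; origin at the centre of its underside
- mug: bystander, to be left alone: blue mug, 76 mm across, 85 mm tall, with a handle; origin at the centre of its underside
- cup: bystander, to be left alone: white paper cup, 76 mm across, 90 mm tall; origin at the centre of its underside
- block_stamp: bystander, to be left alone: wooden block stamp 60 x 45 mm with a turned knob, 56 mm tall; origin at the centre of its underside
- palette: bystander, to be left alone: white plate with paint dabs, 150 mm across, 11 mm tall; origin at the centre of its underside
Not all that is in view belongs to the job. Leave any yellow look-alike of the part that bears pad_b_top alone. What is shaped like the part that bears pad_c_top but red is not meant.

How it is judged:
By the outcome, as a careful person would: the job done as asked, in the order asked, and still so for the second after the job is handed in, with the robot touching nothing.
It also fails if it takes over 51 s, if anything falls off the work surface, if the arm or the gripper's body presses on something with over 40 N, if the wrist force passes 120 N, or if a joint passes its speed limit or range.

## Working session

There is one attempt and no reset: what is moved stays moved. The work goes in short steps, Python scripts to look and compute and a tool call to move; the robot and the scene stay as the last step left them, time stands still between calls to the robot, and variables do not carry over. Pictures are saved under pics/ and viewed, and the job is handed in when it is done.

Besides the shell and the picture viewer there is one more tool, called after ">>>" as name(argument=value, ...) on one line, values as JSON. drive_tool: Moves the arm, as the interface text tells. Its arguments: {"type":"object","properties":{"dp":{"type":"array"},"twist":{"type":"array"},"hand":{"type":"number"},"squeeze":{"type":"number"}},"required":["dp","twist"]}

```bash
mkdir -p pics; ls
python3 - <<'E'
from rig import r
import cv2,json
for n in("side","top"):
    im=r.read_camera(n); cv2.imwrite(f"pics/{n}0.png",im[:,:,::-1]); 
    print(n,{k:(v.tolist() if hasattr(v,'tolist') else v) for k,v in r.calibration(n).items()})
print(r.sense())
E
```

```text
pics
side {'fx': 492.4856215151983, 'fy': 492.4856215151983, 'cx': 262.04747568164413, 'cy': 191.15160677535212, 'position': [223.8005754424981, 1046.864639624477, 772.1687765592985], 'rotation': [[-0.9678956086094592, 0.13895067072186418, -0.20945357944057402], [-0.25130458028600416, -0.5186872594354481, 0.8171961422000347], [0.0049090489710384615, 0.8435972012787196, 0.5369540606354622]]}
top {'fx': 422.48538983343417, 'fy': 422.48538983343417, 'cx': 247.97111384949824, 'cy': 189.96152050815044, 'position': [176.00653866433362, 2.3772127750685104, 1446.1621071046172], 'rotation': [[0.06410221027211757, 0.9729983860357625, -0.22173192690731397], [-0.9979336718759693, 0.06347723658915845, -0.009951229630006116], [0.004392399614598376, 0.22191165180495864, 0.9750568832733916]]}
{'clock': 0.1, 'q': array([ 1.17599099e+00,  3.20273901e-01,  1.56556226e+00, -8.04004395e-06,
        1.25740672e+00, -2.00087701e-02]), 'joint_velocities': array([-0.00025986, -0.00085206, -0.00301565,  0.00045902, -0.00084111,
       -0.00040546]), 'effort': array([ 5.62527694e-04, -4.16404402e+01, -2.34703177e+01, -9.64754054e-05,
        4.95295521e-03,  1.38475633e-05]), 'tool_pos': array([210.33973347, 534.68779185, 230.53792387]), 'tool_rot': array([[-9.30583015e-01,  3.66080398e-01, -6.27665305e-04],
       [ 3.66080935e-01,  9.30581764e-01, -1.52622168e-03],
       [ 2.53740473e-05, -1.65005227e-03, -9.99998638e-01]]), 'ft_force': array([-0.02003938, -0.31902441, -0.10782417]), 'torque': array([-0.01629208, -0.01140998,  0.00658067]), 'width': 85.1062099003491}
```

View pics/side0.png

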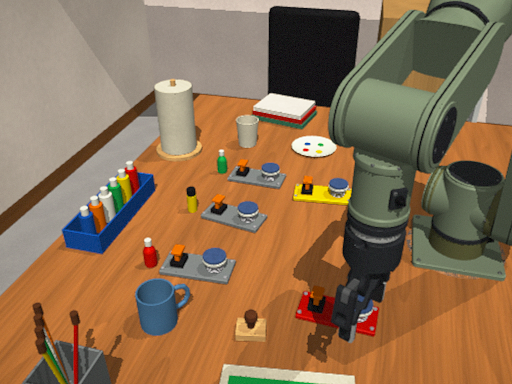

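View pics/top0.png

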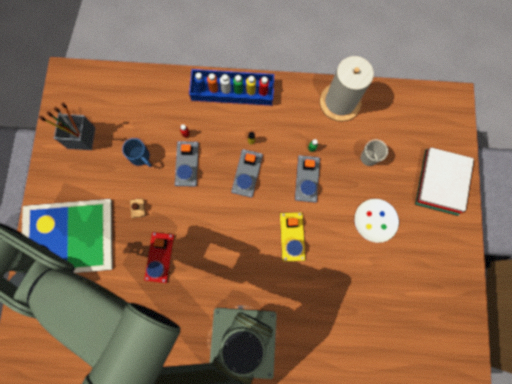

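The grey stands are at top-view pixels (186,164), (248,172) and (308,178). In the side view their pads are at (215,258), (248,210) and (271,170). The look-alikes to ignore are the yellow stand (292,238) and the red one (158,258). Next I measure the three grey ones.

```bash
cat > h.py <<'E'
import numpy as np,cv2
from rig import r
def proj(n,P):
    c=r.calibration(n);R=np.array(c["rotation"]);p=R.T@(np.array(P,float)-np.array(c["position"]))
    return np.array([c["cx"]+c["fx"]*p[0]/-p[2],c["cy"]+c["fy"]*-p[1]/-p[2]])
def back(n,uv,z):
    c=r.calibration(n);R=np.array(c["rotation"]);o=np.array(c["position"])
    d=R@np.array([(uv[0]-c["cx"])/c["fx"],-(uv[1]-c["cy"])/c["fy"],-1]);return o+d*(z-o[2])/d[2]
def blobs(im,kind,mn=15):
    h=cv2.cvtColor(im,cv2.COLOR_RGB2HSV)
    lo,hi={"blue":((100,90,40),(125,255,255)),"orange":((5,180,150),(17,255,255))}[kind]
    m=cv2.inRange(h,lo,hi);n,l,s,c=cv2.connectedComponentsWithStats(m)
    return [(c[i].round(1),s[i]) for i in range(1,n) if s[i][4]>=mn],m
E
python3 - <<'E'
from h import *
for n in("top","side"):
    im=cv2.imread(f"pics/{n}0.png")[:,:,::-1].copy()
    for k,z in(("blue",50),("orange",54)):
        for c,s in blobs(im,k)[0]:
            if s[4]<600: print(n,k,c,s[2:],back(n,c,z).round(1))
im=cv2.imread("pics/top0.png")[120:270,130:340]; cv2.imwrite("pics/topc.png",cv2.resize(im,None,fx=3.8,fy=3.8,interpolation=2))
im=cv2.imread("pics/side0.png")[130:290,130:310]; cv2.imwrite("pics/sidec.png",cv2.resize(im,None,fx=3.7,fy=3.7,interpolation=2))
E
```

```text
top blue [136.  151.7] [ 26  26 458] [603.7 411.5  50. ]
top blue [184.  171.6] [ 15  14 168] [543.5 239.1  50. ]
top blue [243.9 181. ] [ 15  15 172] [523.8  32.5  50. ]
top blue [308.  187.2] [ 15  15 172] [ 516.4 -186.2   50. ]
top blue [381.8 213.2] [ 5  5 19] [ 443.  -436.1   50. ]
top blue [294.3 247.5] [ 14  14 152] [ 309.7 -147.9   50. ]
top blue [154.7 269.1] [ 15  15 164] [210.7 302.   50. ]
top orange [211.6  81.6] [ 7  4 20] [882.  172.3  54. ]
top orange [185.5 147.5] [ 9  6 48] [628.7 241.7  54. ]
top orange [249.7 157.5] [10  8 56] [607.3  18.   54. ]
top orange [309.4 163.1] [10  7 62] [ 600.6 -187.7   54. ]
top orange [292.3 221.3] [10  8 70] [ 395.5 -137.3   54. ]
top orange [150.2 237.4] [ 5 12 20] [311.8 327.5  54. ]
top orange [149.5 279.4] [21 18 51] [177.1 314.1  54. ]
side blue [270.1 167.3] [ 17  10 130] [ 515.5 -185.5   50. ]
side blue [338.2 183.4] [ 18  11 146] [ 309.4 -146.7   50. ]
side blue [247.3 207.3] [ 20  12 187] [522.9  33.3  50. ]
side blue [213.9 255.7] [ 23  16 284] [542.4 239.3  50. ]
side blue [360.3 297.6] [ 8  8 42] [210.  287.6  50. ]
side
[... 277 characters left out ...]
 163.6  54. ]
side orange [335.3 252.8] [ 22  30 214] [277.6 163.3  54. ]
side orange [405.3 246.7] [ 4  9 15] [123.9  99.7  54. ]
side orange [458.9 281.6] [ 5  7 21] [ 12.5 190.8  54. ]
side orange [180.  291.5] [ 8  5 24] [570.3 369.2  54. ]
side orange [311.5 294.5] [ 4  7 19] [307.4 308.5  54. ]
side orange [377.6 308. ] [ 8 20 45] [174.4 312.   54. ]
side orange [390.6 307.8] [ 6  9 16] [149.5 304.8  54. ]
side orange [385.  317.6] [ 5 26 47] [159. 334.  54.]
side orange [263.4 315.7] [ 8  4 20] [388.1 389.5  54. ]
side orange [305.3 327.9] [ 20  16 113] [303.8 399.1  54. ]
side orange [383.9 336.9] [ 5 11 17] [158.7 383.1  54. ]
side orange [341.9 353.6] [ 6 15 34] [229.7 441.2  54. ]
```

View pics/topc.png

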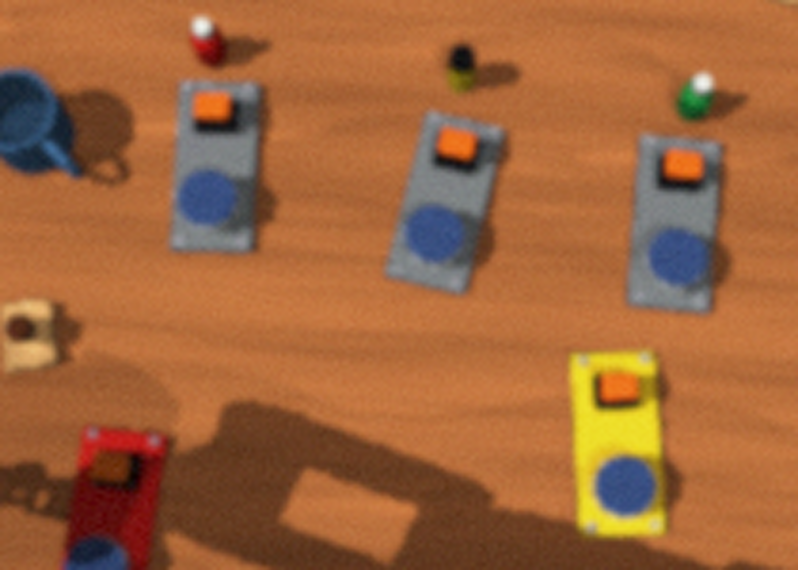

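View pics/sidec.png

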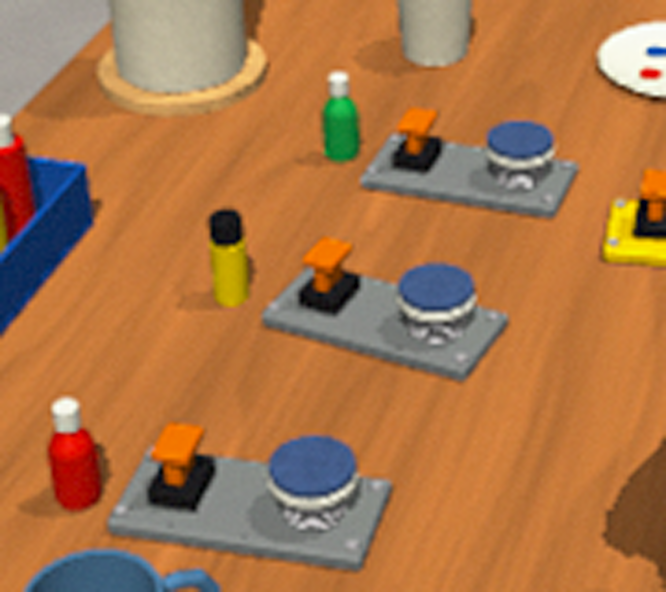

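>>> drive_tool(dp=[[-36,-13,5],[-72,-26,12],[-108,-40,20],[-144,-53,28],[-180,-66,36]], twist=[[0,0,0],[0,0,0],[0,0,0],[0,0,0],[0,0,0]], hand=-1)

```text
clock: 0.52
tool_pos: [354.6, 406.3, 194.7]
tool_rot: [[-0.931, 0.366, -0.0], [0.366, 0.931, -0.0], [0.0, -0.0, -1.0]]
ft_force: [0.2, 0.0, -0.6]
width: 25.0
```

>>> drive_tool(dp=[[-36,-13,8],[-72,-26,16],[-108,-40,24],[-144,-53,32],[-180,-66,40]], twist=[[0,0,0],[0,0,0],[0,0,0],[0,0,0],[0,0,0]])

```text
clock: 0.93
tool_pos: [498.1, 278.8, 154.6]
tool_rot: [[-0.931, 0.366, -0.001], [0.366, 0.931, -0.0], [0.001, -0.0, -1.0]]
ft_force: [0.0, 1.2, 0.7]
width: -0.1
```

>>> drive_tool(dp=[[-29,-11,15],[-58,-22,40],[-58,-22,60],[-58,-22,70],[-58,-22,70]], twist=[[0,0,0],[0,0,0],[0,0,0],[0,0,0],[0,0,0]])

```text
clock: 1.35
tool_pos: [541.2, 237.8, 82.4]
tool_rot: [[-0.93, 0.367, -0.006], [0.367, 0.93, -0.002], [0.005, -0.004, -1.0]]
ft_force: [-0.2, 0.3, 0.0]
width: 0.4
```

>>> drive_tool(dp=[[0,0,8],[0,0,16],[0,0,20],[0,0,20]], twist=[[0,0,0],[0,0,0],[0,0,0],[0,0,0]])

```text
clock: 1.68
tool_pos: [542.3, 239.3, 64.9]
tool_rot: [[-0.931, 0.365, -0.001], [0.365, 0.931, -0.0], [0.001, -0.001, -1.0]]
ft_force: [-0.7, 0.2, -0.8]
width: 0.3
```

Run:
```python
from h import *
im=r.read_camera("side")
s=r.sense();print(s["clock"],s["tool_pos"].round(2),s["ft_force"].round(2),s["width"],s["tool_rot"].round(3).tolist(),proj("side",s["tool_pos"]))
im=im[120:320,120:340]; cv2.imwrite("pics/s1.png",cv2.resize(im[:,:,::-1],None,fx=3,fy=3,interpolation=2))
```

```text
1.7333 [542.71 239.3   65.4 ] [ 0.71 -1.25  0.38] 0.18932724687456898 [[-0.931, 0.365, -0.0], [0.365, 0.931, 0.0], [0.0, 0.0, -1.0]] [213.43331669 250.37817526]
```

View pics/s1.png

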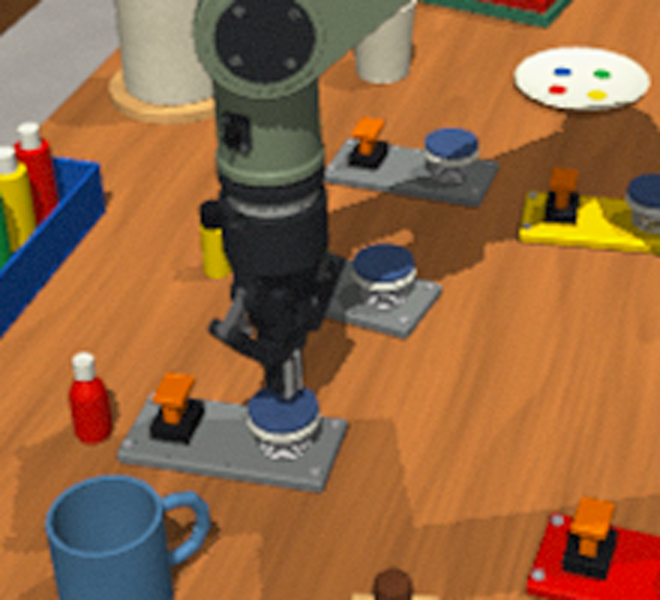

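Side view: the closed fingertips are centred over the left pad (crop (283,410)), about 15 mm above it. The force noise is about ±0.7 N, so I'll average readings while holding.

```bash
cat > avg.py <<'E'
from h import *
import sys
F=[];P=[]
for i in range(10):
    im=r.read_camera("side"); s=r.sense(); F.append(s["ft_force"]);P.append(s["tool_pos"])
F=np.array(F);P=np.array(P)
print(s["clock"],"F",F.mean(0).round(2),"sd",F.std(0).round(2),"P",P.mean(0).round(2),"w",round(s["width"],1))
c=proj("side",[P[0][0],P[0][1],45]).astype(int);x,y=c-50
x=max(x,0);y=max(y,0)
cv2.imwrite(f"pics/{sys.argv[1]}.png",cv2.resize(im[y:y+100,x:x+100,::-1],None,fx=5,fy=5,interpolation=2))
E
python3 avg.py b0
```

```text
2.2333 F [0.14 0.02 0.  ] sd [0.44 0.34 0.53] P [543.27 239.    65.74] w 0.3
```

>>> drive_tool(dp=[[0,0,6],[0,0,12],[0,0,15],[0,0,18],[0,0,18]], twist=[[0,0,0],[0,0,0],[0,0,0],[0,0,0],[0,0,0]])

```text
clock: 2.65
tool_pos: [542.6, 238.5, 46.5]
tool_rot: [[-0.931, 0.366, -0.002], [0.366, 0.931, -0.001], [0.001, -0.001, -1.0]]
ft_force: [-1.0, -0.8, 1.7]
width: 0.1
```

```bash
python3 avg.py b1
```

```text
3.15 F [-1.04 -0.26  1.24] sd [0.53 0.39 0.31] P [543.02 238.74  47.38] w 0.2
```

>>> drive_tool(dp=[[0,0,2],[0,0,4],[0,0,4]], twist=[[0,0,0],[0,0,0],[0,0,0]])

```text
clock: 3.4
tool_pos: [543.3, 238.9, 43.2]
tool_rot: [[-0.931, 0.366, 0.0], [0.366, 0.931, 0.0], [-0.0, 0.0, -1.0]]
ft_force: [-0.7, -0.8, 3.0]
width: 0.1
```

```bash
python3 avg.py b2
```

```text
3.9 F [-0.24 -0.2   3.33] sd [0.55 0.43 0.44] P [543.35 238.88  43.47] w 0.1
```

View pics/b2.png

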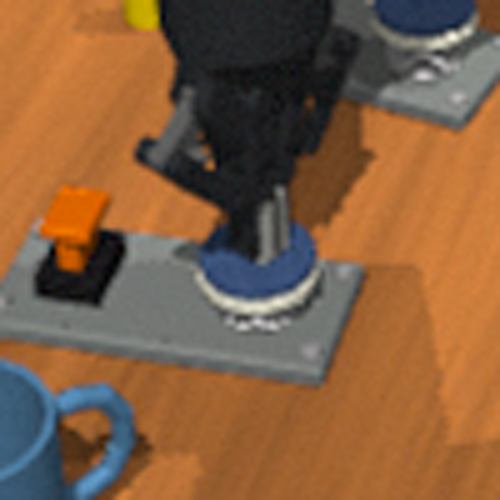

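The left pad reads about 0.5 N/mm, and the picture shows it sunk by about 6.5 mm. Next is the middle pad.

>>> drive_tool(dp=[[0,0,-20],[0,0,-40],[-11,-38,-42],[-22,-77,-42],[-33,-115,-42]], twist=[[0,0,0],[0,0,0],[0,0,0],[0,0,0],[0,0,0]])

```text
clock: 4.32
tool_pos: [531.3, 118.8, 85.2]
tool_rot: [[-0.931, 0.364, 0.0], [0.364, 0.931, -0.0], [-0.0, 0.0, -1.0]]
ft_force: [0.1, 0.1, 0.2]
width: -0.2
```

>>> drive_tool(dp=[[-11,-38,0],[-20,-70,0],[-24,-84,0],[-24,-84,10],[-24,-84,20]], twist=[[0,0,0],[0,0,0],[0,0,0],[0,0,0],[0,0,0]])

```text
clock: 4.73
tool_pos: [523.5, 32.2, 64.8]
tool_rot: [[-0.93, 0.368, 0.001], [0.368, 0.93, 0.0], [-0.001, 0.001, -1.0]]
ft_force: [0.4, -0.1, 0.9]
width: -0.2
```

```bash
python3 avg.py m0
```

```text
5.2333 F [ 0.01 -0.   -0.12] sd [0.76 0.34 0.54] P [523.02  33.53  64.56] w -0.2
```

View pics/m0.png

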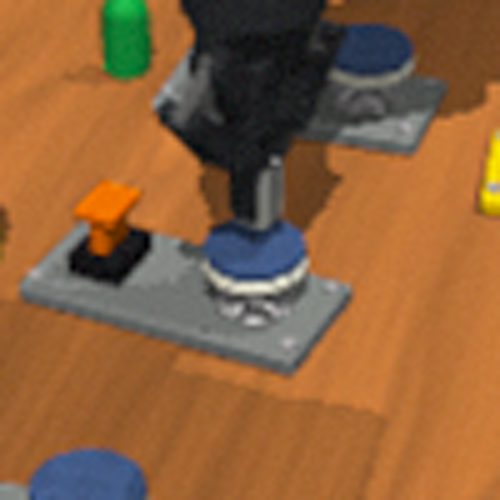

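The fingertips are centred over the middle pad, so I press.

>>> drive_tool(dp=[[0,0,6],[0,0,12],[0,0,15],[0,0,17],[0,0,17]], twist=[[0,0,0],[0,0,0],[0,0,0],[0,0,0],[0,0,0]])

```text
clock: 5.65
tool_pos: [522.8, 32.7, 47.8]
tool_rot: [[-0.931, 0.366, -0.002], [0.366, 0.931, 0.0], [0.001, -0.0, -1.0]]
ft_force: [-1.8, 0.1, 2.4]
width: -0.0
```

```bash
python3 avg.py m1
```

```text
6.15 F [-1.27  0.38  1.91] sd [0.61 0.48 0.57] P [523.12  32.69  48.35] w -0.2
```

>>> drive_tool(dp=[[0,0,2],[0,0,4],[0,0,4]], twist=[[0,0,0],[0,0,0],[0,0,0]])

```text
clock: 6.4
tool_pos: [523.5, 32.7, 44.3]
tool_rot: [[-0.931, 0.366, 0.0], [0.366, 0.931, 0.0], [-0.0, 0.0, -1.0]]
ft_force: [-2.3, -0.7, 5.7]
width: 0.1
```

```bash
python3 avg.py m2
```

```text
6.9 F [-1.5  -0.08  5.44] sd [0.5  0.42 0.65] P [523.51  32.7   44.57] w -0.0
```

View pics/m2.png

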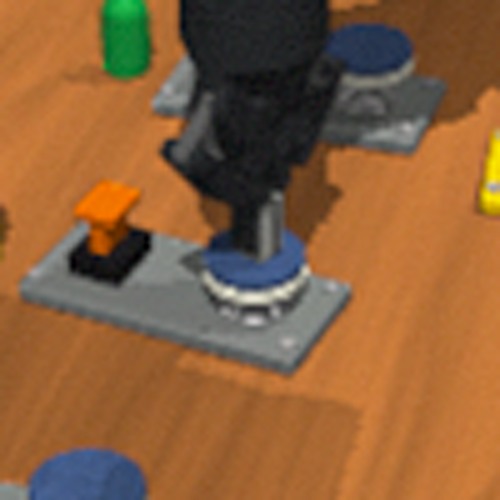

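The middle pad reads about 0.95 N/mm, with visible sink. Now the right pad.

>>> drive_tool(dp=[[0,0,-20],[0,0,-40],[-13,-37,-41],[-26,-74,-41],[-39,-111,-41]], twist=[[0,0,0],[0,0,0],[0,0,0],[0,0,0],[0,0,0]])

```text
clock: 7.32
tool_pos: [519.6, -85.7, 85.6]
tool_rot: [[-0.931, 0.364, 0.002], [0.364, 0.931, -0.0], [-0.002, 0.0, -1.0]]
ft_force: [0.6, -0.2, -0.5]
width: 0.1
```

>>> drive_tool(dp=[[-13,-37,0],[-26,-74,0],[-34,-95,0],[-34,-95,10],[-34,-95,20]], twist=[[0,0,0],[0,0,0],[0,0,0],[0,0,0],[0,0,0]])

```text
clock: 7.73
tool_pos: [516.3, -187.0, 64.8]
tool_rot: [[-0.93, 0.369, 0.002], [0.369, 0.93, -0.0], [-0.002, 0.0, -1.0]]
ft_force: [-1.0, 1.0, -0.7]
width: -0.0
```

```bash
python3 avg.py r0
```

```text
8.2333 F [-0.17 -0.05  0.03] sd [0.73 0.27 0.63] P [ 515.58 -184.75   64.65] w -0.1
```

View pics/r0.png

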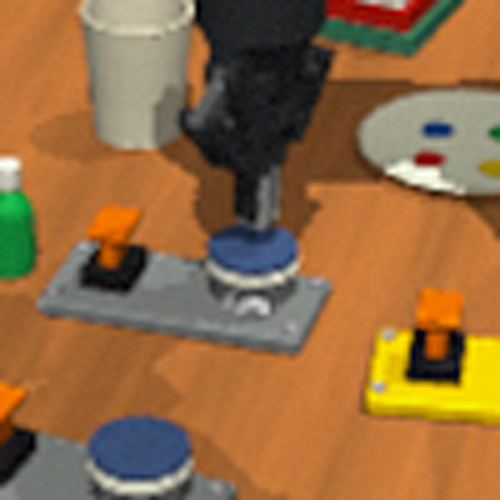

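>>> drive_tool(dp=[[0,0,6],[0,0,12],[0,0,15],[0,0,17],[0,0,17]], twist=[[0,0,0],[0,0,0],[0,0,0],[0,0,0],[0,0,0]])

```text
clock: 8.65
tool_pos: [515.4, -185.5, 47.9]
tool_rot: [[-0.931, 0.366, -0.001], [0.366, 0.931, 0.001], [0.002, 0.0, -1.0]]
ft_force: [-1.7, 0.7, 4.6]
width: 0.2
```

```bash
python3 avg.py r1
```

```text
9.15 F [-2.24  1.37  2.91] sd [0.43 0.52 0.53] P [ 515.47 -185.53   48.33] w 0.1
```

>>> drive_tool(dp=[[0,0,2],[0,0,4],[0,0,4]], twist=[[0,0,0],[0,0,0],[0,0,0]])

```text
clock: 9.4
tool_pos: [515.9, -185.8, 44.6]
tool_rot: [[-0.931, 0.366, 0.0], [0.366, 0.931, -0.0], [-0.0, 0.0, -1.0]]
ft_force: [-2.6, 1.5, 8.9]
width: -0.3
```

```bash
python3 avg.py r2
```

```text
9.9 F [-3.48  1.65  8.66] sd [0.48 0.5  0.25] P [ 515.9  -185.77   44.93] w -0.1
```

View pics/r2.png

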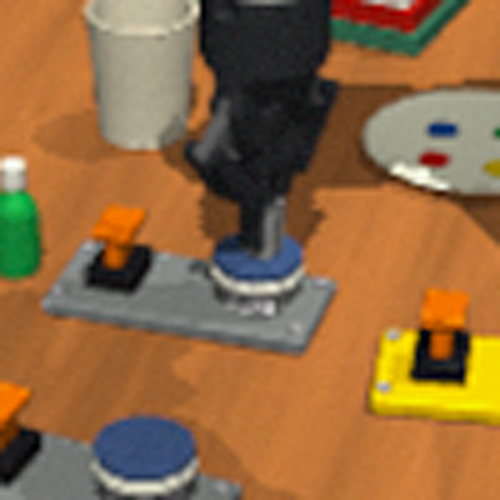

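The left pad is the softest: about 0.5 N/mm against 0.95 for the middle and 1.7 for the right. Next I go to the left tag at (629,242).

>>> drive_tool(dp=[[0,0,-20],[0,0,-45],[4,38,-60],[8,76,-60],[12,114,-60]], twist=[[0,0,0],[0,0,0],[0,0,0],[0,0,0],[0,0,0]])

```text
clock: 10.32
tool_pos: [548.3, -74.9, 105.5]
tool_rot: [[-0.93, 0.368, 0.005], [0.368, 0.93, -0.001], [-0.005, 0.001, -1.0]]
ft_force: [-0.6, 0.5, -0.0]
width: -0.0
```

>>> drive_tool(dp=[[4,38,0],[8,76,0],[12,114,0],[16,152,0],[20,190,0]], twist=[[0,0,0],[0,0,0],[0,0,0],[0,0,0],[0,0,0]])

```text
clock: 10.73
tool_pos: [598.4, 110.8, 104.0]
tool_rot: [[-0.931, 0.366, 0.002], [0.366, 0.931, 0.0], [-0.002, 0.001, -1.0]]
ft_force: [0.9, -0.3, -0.2]
width: -0.0
```

>>> drive_tool(dp=[[5,38,0],[10,76,0],[15,114,0],[19,136,0],[19,136,10]], twist=[[0,0,0],[0,0,0],[0,0,0],[0,0,0],[0,0,0]])

```text
clock: 11.15
tool_pos: [632.3, 248.2, 95.4]
tool_rot: [[-0.932, 0.362, 0.007], [0.362, 0.932, 0.004], [-0.005, 0.007, -1.0]]
ft_force: [1.3, -0.4, 0.8]
width: -0.1
```

```bash
python3 avg.py t0
```

```text
11.65 F [-0.11 -0.16 -0.18] sd [0.42 0.5  1.1 ] P [629.41 241.81  93.73] w 0.0
```

View pics/t0.png

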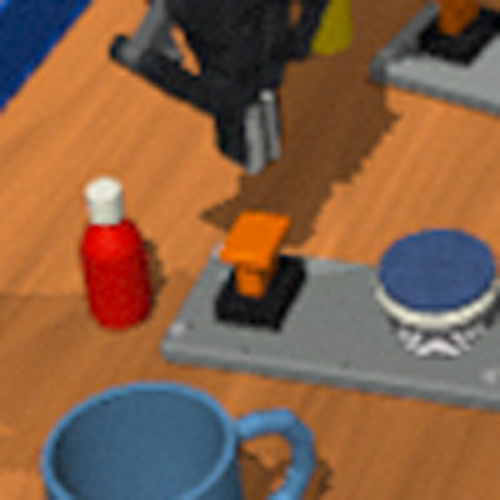

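Run:
```python
from h import *
from scipy.optimize import least_squares
T=np.array([629.4,241.8,93.7])
o=proj("side",[T[0],T[1],45]).astype(int)-50
g=lambda u,v:o+np.array([u,v])/5
print("bottle cap", back("side",g(103,185),75), "bottom",back("side",g(118,318),2))
im=cv2.imread("pics/top0.png"); print("top cap",back("top",(184.5,127.5),75))
for d in([.366,.931,0],[-.366,-.931,0],[.931,-.366,0]):
    for px in((118,50),(125,60)):
        s=least_squares(lambda p:proj("side",T+p[0]*np.array(d)+[0,0,p[1]])-g(*px),[30,30]).x; print(d,px,s)
```

```text
bottle cap [698.65227031 246.9690219   75.        ] bottom [696.84750691 254.54547113   2.        ]
top cap [693.62704803 248.50959885  75.        ]
[0.366, 0.931, 0] (118, 50) [61.02330327 99.57378893]
[0.366, 0.931, 0] (125, 60) [58.16994761 92.95137418]
[-0.366, -0.931, 0] (118, 50) [-61.02330327  99.57378893]
[-0.366, -0.931, 0] (125, 60) [-58.16994761  92.95137418]
[0.931, -0.366, 0] (118, 50) [75.97043018 34.10805537]
[0.931, -0.366, 0] (125, 60) [72.03725187 30.16482596]
```

The bottle is about 65 mm clear in x, and the gripper knuckles stay above its cap. I descend and push the tag.

>>> drive_tool(dp=[[0,0,18],[0,0,30],[0,0,36],[0,0,42],[0,0,48]], twist=[[0,0,0],[0,0,0],[0,0,0],[0,0,0],[0,0,0]])

```text
clock: 12.07
tool_pos: [628.9, 242.0, 46.0]
tool_rot: [[-0.931, 0.366, -0.001], [0.366, 0.931, -0.001], [0.001, -0.001, -1.0]]
ft_force: [-3.0, -1.2, 3.7]
width: -0.1
```

>>> drive_tool(dp=[[0,0,3],[0,0,6],[0,0,9],[0,0,9]], twist=[[0,0,0],[0,0,0],[0,0,0],[0,0,0]])

```text
clock: 12.4
tool_pos: [629.6, 242.5, 37.0]
tool_rot: [[-0.931, 0.366, 0.0], [0.366, 0.931, 0.0], [-0.0, 0.0, -1.0]]
ft_force: [0.4, 0.3, 0.3]
width: -0.3
```

```bash
python3 avg.py t1
```

```text
12.9 F [-0.03 -0.14 -0.32] sd [0.27 0.39 0.33] P [629.74 242.63  37.36] w 0.3
```

View pics/t1.png

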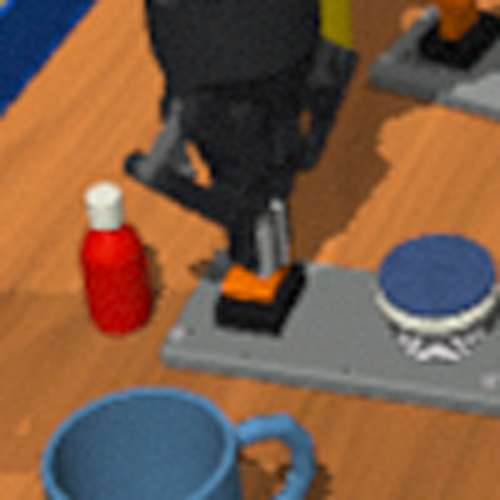

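The tag is nearly down with no stop felt yet. I push in small steps until the force rises.

>>> drive_tool(dp=[[0,0,1],[0,0,2],[0,0,2]], twist=[[0,0,0],[0,0,0],[0,0,0]])

```text
clock: 13.15
tool_pos: [629.6, 242.5, 36.0]
tool_rot: [[-0.931, 0.366, 0.001], [0.366, 0.931, 0.0], [-0.0, 0.001, -1.0]]
ft_force: [-0.2, -1.2, 5.1]
width: -0.3
```

```bash
python3 avg.py t2
```

```text
13.65 F [-1.49 -0.39  5.24] sd [0.83 0.36 0.57] P [629.66 242.54  36.  ] w 0.2
```

>>> drive_tool(dp=[[0,0,1],[0,0,2],[0,0,2]], twist=[[0,0,0],[0,0,0],[0,0,0]])

```text
clock: 13.9
tool_pos: [629.7, 242.6, 35.8]
tool_rot: [[-0.931, 0.366, 0.001], [0.366, 0.931, 0.001], [-0.001, 0.001, -1.0]]
ft_force: [-4.3, -1.6, 13.8]
width: 0.1
```

```bash
python3 avg.py t3
```

```text
14.4 F [-3.81 -1.47 13.72] sd [0.48 0.41 0.58] P [629.72 242.56  35.8 ] w -0.0
```

The tag is hard against its stop at z = 35.8 mm with 13.7 N. I retract straight up and check.

>>> drive_tool(dp=[[0,0,-15],[0,0,-45],[0,0,-80],[0,0,-115],[0,0,-115]], twist=[[0,0,0],[0,0,0],[0,0,0],[0,0,0],[0,0,0]])

```text
clock: 14.82
tool_pos: [633.3, 243.8, 156.1]
tool_rot: [[-0.931, 0.366, 0.013], [0.366, 0.931, 0.005], [-0.011, 0.01, -1.0]]
ft_force: [0.4, 0.4, 1.2]
width: 0.0
```

>>> drive_tool(dp=[[20,0,-15],[50,0,-30],[80,0,-40],[100,0,-40],[100,0,-40]], twist=[[0,0,0],[0,0,0],[0,0,0],[0,0,0],[0,0,0]])

```text
clock: 15.23
tool_pos: [533.1, 280.3, 188.9]
tool_rot: [[-0.931, 0.364, -0.001], [0.364, 0.931, 0.001], [0.002, 0.0, -1.0]]
ft_force: [-0.8, -0.9, -0.1]
width: 0.1
```

Run:
```python
from h import *
im=r.read_camera("side"); s=r.sense(); print(s["clock"],s["tool_pos"],s["ft_force"])
cv2.imwrite("pics/f.png",cv2.resize(im[120:340,120:370,::-1],None,fx=2.7,fy=2.7,interpolation=2))
im=r.read_camera("top")
cv2.imwrite("pics/ft.png",cv2.resize(im[110:270,120:340,::-1],None,fx=3.5,fy=3.5,interpolation=2))
```

```text
15.2833 [534.94451414 279.66267361 188.48666739] [ 1.24913137  0.77897592 -0.09476069]
```

View pics/f.png

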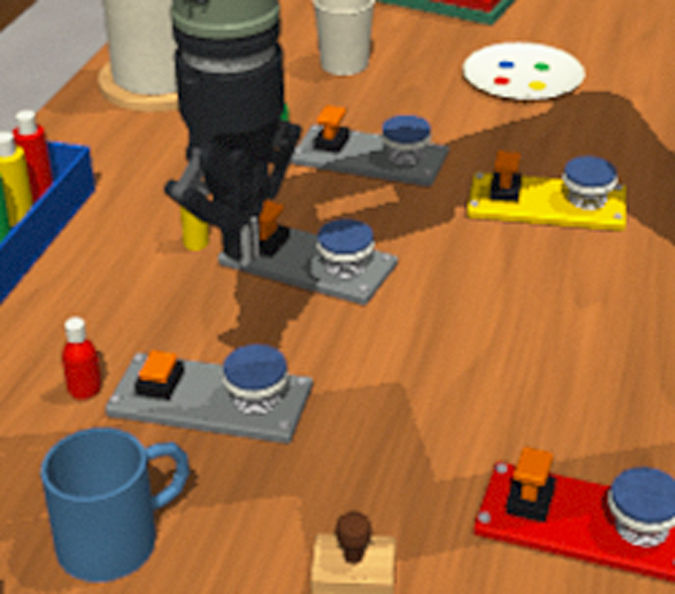

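View pics/ft.png

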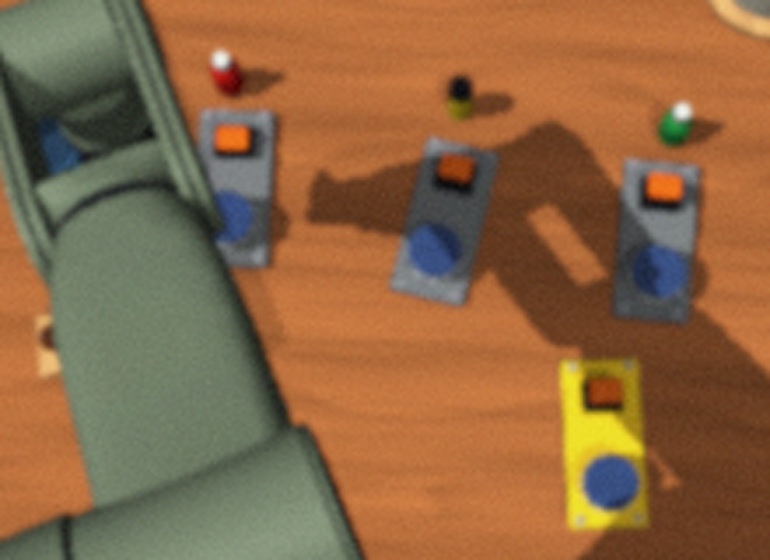

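The left tag is flush-low on its black block (crop (158,367)). The other two tags are up, all pads have sprung back, the other things are in place and the arm is clear.

```bash
python3 -c "
from rig import r
print(r.hand_in())"
```

```text
the job is handed in; nothing more can be done
None
```

I pressed the pads in the order left, middle, right. The left one was the softest, so I pushed its orange tag fully down and handed the job in at about 15 s.

| Pad | Pressed in by | Stiffness |
|---|---|---|
| Left | about 6.5 mm | about 0.5 N/mm |
| Middle | about 5.5 mm | about 0.95 N/mm |
| Right | about 5 mm | about 1.7 N/mm |

- **Left tag:** it stopped at 35.8 mm (36 mm expected), where the force rose to about 14 N without it moving further.
- **Final pictures:** with the arm raised clear, the left tag is down, the middle and right tags are up and all three pads have sprung back. The paints and other things in view look undisturbed; in the top view the arm hid most of the mug and block stamp, but the side view shows both in place.
- **Disagreements:** none of the checks failed. Single force readings were noisy (about ±0.5 N), so each pad's figure is an average of ten readings.

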